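# Sieve the brass weights from the pendulum bobs

## Task

In this school laboratory the green slotted basket, standing on the rails of the brown tray, holds two red pendulum bobs mixed with three small brass weights. Take the basket by its orange bar and shake or rock it over the tray until all the weights have dropped through into the tray, with both bobs still in the basket. Then tip both bobs into the blue bowl and stand the empty basket back, level and centred, on the tray's two rails.

Things in the scene. Friction and masses are not known exactly. Their poses are not given: they have to be found in the camera images.
- basket: loose green sieve basket, 0.2 kg, 148 mm long (x, -90 to +58), 100 mm wide (y), side and back walls 48 mm high; origin: centre of its underside, z up, x roughly away from the robot. Floor 4 mm thick, x -50 to +55, with three 18 mm slots along x, centred on y = -34, 0, +34, and 16 mm strips between. Rocked about x by 20 to 30 degrees to both sides, or shaken briskly along y, it lets the weights drop.
- basket_bar (a point): centre of the basket's handle, 115 mm above the basket's origin: an orange bar along the basket's y, 16 mm thick in x, 20 mm high, 103 mm long, on two uprights at y = -50 and +50 mm. Pinch it across x from above. Axes as the basket's.
- basket_lip (a point): middle of the basket's pouring lip, at x = -90, y = 0, z = 20 mm from the basket's origin. This end has no wall but a full-width ramp rising at 22 degrees from the floor to the lip; it keeps the bobs in until this end is tipped down by more than about 25 degrees (40 to 50 empties the basket).
- tray: fixed dark brown catch tray 250 (x) by 210 (y) mm, floor 4 mm thick, rim 22 mm high; origin: centre of its underside, on the bench. Two steel rails along y, 140 mm long, at x = -30 and +30 mm, tops 34 mm above the bench, carry the basket: its origin then is at the tray's centre, 34 mm up, axes about parallel to the tray's. Weights pass under the rails.
- bowl: loose blue plastic bowl, round, 180 mm across the rim, 60 mm high, floor 5 mm thick, 0.4 kg; origin at the centre of its underside. The bobs go here; a smaller white bowl farther back is a bystander. Bowl and tray stand side by side and may change sides.
- bob_1: red plastic ball, a pendulum bob, 34 mm across, 25 g; origin at its centre. Too big for the slots: it sits in the middle slot at the start and rolls along it freely when the basket is tipped.
- bob_2: red plastic ball, a pendulum bob, 34 mm across, 25 g; origin at its centre. Too big for the slots: it sits in the middle slot at the start and rolls along it freely when the basket is tipped.
- weight_1: brass laboratory weight of 10 g, a plain disc 14 mm across and 8 mm thick; origin at the centre of its underside, z up its axis. Lies flat on one of the basket's strips at the start; drops through the slots with the basket shaken or rocked sideways.
- weight_2: brass laboratory weight of 10 g, a plain disc 14 mm across and 8 mm thick; origin at the centre of its underside, z up its axis. Lies flat on one of the basket's strips at the start; drops through the slots with the basket shaken or rocked sideways.
- weight_3: brass laboratory weight of 10 g, a plain disc 14 mm across and 8 mm thick; origin at the centre of its underside, z up its axis. Lies flat on one of the basket's strips at the start; drops through the slots with the basket shaken or rocked sideways.
Not all that is in view belongs to the job. There is more than one size of the basket; the one meant has the size given above.

How it is judged:
On the way, in this order (a step that is already met when the one before it is completed fails the run):
1. all three weights lie in the tray while both bobs are still in the basket (x of weight_1 in the frame of tray between -0.125 and 0.125 m and y of weight_1 in the frame of tray between -0.105 and 0.105 m and z of each of weight_1, weight_2, weight_3 in the frame of tray below 0.022 m and x of weight_2 in the frame of tray between -0.125 and 0.125 m and y of weight_2 in the frame of tray between -0.105 and 0.105 m and x of weight_3 in the frame of tray between -0.125 and 0.125 m and y of weight_3 in the frame of tray between -0.105 and 0.105 m and x of bob_1 in the frame of basket between -0.09 and 0.06 m and y of bob_1 in the frame of basket between -0.05 and 0.05 m and z of bob_1 in the frame of basket between 0 and 0.06 m and x of bob_2 in the frame of basket between -0.09 and 0.06 m and y of bob_2 in the frame of basket between -0.05 and 0.05 m and z of bob_2 in the frame of basket between 0 and 0.06 m), for 0.2 s.
2. both bobs are in the blue bowl (horizontal distance between each of bob_1, bob_2 and bowl below 0.08 m and height (world z) of each of bob_1, bob_2 below 0.06 m), for 0.2 s.
At the end, for the whole second after the job is handed in: Weights in the tray (inside the rim, below 22 mm); bobs at rest in the blue bowl (within 80 mm of its axis, below 60 mm); basket still, on the rails: origin within 35 mm of the tray's centre, 26 to 42 mm above its underside, level within 10 degrees (all of step 2 and x of weight_1 in the frame of tray between -0.125 and 0.125 m and y of weight_1 in the frame of tray between -0.105 and 0.105 m and z of each of weight_1, weight_2, weight_3 in the frame of tray below 0.022 m and x of weight_2 in the frame of tray between -0.125 and 0.125 m and y of weight_2 in the frame of tray between -0.105 and 0.105 m and x of weight_3 in the frame of tray between -0.125 and 0.125 m and y of weight_3 in the frame of tray between -0.105 and 0.105 m and horizontal distance between basket and tray below 0.035 m and z of basket in the frame of tray between 0.026 and 0.042 m and angle between basket's own z axis and vertical below 0.175 rad and linear speed of basket below 0.03 m/s and linear speed of each of bob_1, bob_2 below 0.05 m/s); the robot touches nothing.
It also fails if it takes over 58 s, if anything falls off the work surface, if the arm or the gripper's body presses on something with over 40 N, if the wrist force passes 120 N, or if a joint passes its speed limit or range.

## Robot

A 6-joint arm with a two-finger parallel gripper is mounted at the origin on the work surface. World frame = base frame: x ahead of the robot, y to its left, z up, the work surface at z = 0. Lengths are in m, angles in rad, forces in N, time in s.
With the tool pointing down it reaches from about 0.25 to 0.85 m from the base axis. Payload 12.5 kg.
Tool frame: the origin (TCP) lies at the centre of the arm's flange, where the gripper is bolted on; the fingertips stand 186 mm ahead of it and the grasp point (between the pads) lies 167 mm ahead of it; z points along the fingers, y is the direction in which the jaws open and shut (so a half turn about z gives the same grasp; the last joint's range is limited). The gripper opens to 93 mm and grips with 3 to 60 N. Pads are 15 mm wide; open, the fingers measure 128 mm over their backs; the gripper's body (75 mm by 188 mm) begins 65 mm behind the grasp point.
Start: joints at [1.016, 0.351, 1.652, -0, 1.139, -0.085], TCP at [0.249, 0.49, 0.405] pointing down, gripper open.
Joint ranges: [-2.75, 2.75], [-0.79, 2.1], [0.01, 2.65], [-1.57, 4.71], [0.07, 3.14], [-2.87, 2.87]. Speed limits (rad/s): [2.22, 2.22, 2.79, 3.14, 3.14, 3.14].

## Interface

Orientations are given as [roll, pitch, yaw] about the fixed x, y, z axes, in that order (R = Rz(yaw) Ry(pitch) Rx(roll)).
In Python, from station import env gives the robot as it stands. The module is installed in compiled form; this text tells all that it offers. Calls block until the motion is done:
- env.move_pose(position, orientation): joint-space move of the TCP to a pose.
- env.movel(position, attitude=None, max_speed=0.15): straight line of the TCP; attitude=None keeps the orientation; max_speed is the mean speed in m/s.
- env.movej(angles): joint-space move.
- env.gripper_to(opening, grasp_force=None): finger opening in m; grasp_force is the grip in N (None keeps the last); returns when the fingers have stopped.
- env.pause(seconds).
- env.inverse_kinematics(position, orientation): joint angles nearest the present ones, or None.
- env.snapshot(name): name is "side" or "top" or "wrist"; returns the picture (384x512x3 uint8, blue, green, red); there is no depth.
- env.camera_info(name): a dict with "K" (3x3 intrinsics, pixels), "R" (3x3) and "t" (3): a world point X has camera coordinates R X + t. Camera axes: x right, y down, z forward; pixel columns grow to the right and rows downward; lengths in m; the calibration is good to about 2 mm. A picture is of the moment at which its call begins: read the wrist's pose just before it. camera_info takes no time and is no camera call; for the wrist camera it gives the pose at the moment of the call.
A pose or a line that the arm cannot do raises env.IKError and nothing moves.
- env.sign_off(): hands the job in, once; it reports no verdict.
Readings, each from a call of its own:
- env.get_clock(): time.
- env.get_qpos(): joint angles.
- env.get_joint_vel(): joint speeds.
- env.get_tau(): joint torques, N m.
- env.get_ee_pos(): TCP position.
- env.get_orientation(): TCP orientation.
- env.get_force(): force on the tool from outside, world axes, zero at the start.
- env.get_ft_torque(): the same for the moment, N m.
- env.get_finger_gap(): finger opening in m.
Only numpy, scipy, OpenCV 4.12 (cv2) and the standard library are available. Lean on these libraries where they do the work, as an engineer would, in place of code of your own. Each camera call takes 0.05 s, during which the arm holds its last target. There are 200 camera calls.

## Working session

There is one attempt and no reset: what is moved stays moved. The work goes in short steps, each a Python script; the robot and the scene stay as the last script left them, time stands still between calls to the robot, and variables do not carry over. Pictures are saved under pics/ and viewed, on a budget of 10 in all, crops included, one or two more only if the job needs it, and the job is handed in when it is done.

```bash
mkdir -p pics; ls; python3 - <<'E'
from station import env
import cv2,numpy as np
np.set_printoptions(precision=4,suppress=True)
for n in("top","side"):
    im=env.snapshot(n); cv2.imwrite(f"pics/{n}0.png",im)
    c=env.camera_info(n); print(n,c)
print(env.get_clock(),env.get_orientation(),env.get_ee_pos())
a=cv2.imread("pics/top0.png");b=cv2.imread("pics/side0.png")
cv2.imwrite("pics/both0.png",cv2.resize(np.vstack([a,b]),(800,1200))[:1200])
E
```

```text
pics
top {'K': array([[348.7946,   0.    , 254.9492],
       [  0.    , 348.7946, 186.1397],
       [  0.    ,   0.    ,   1.    ]]), 'R': array([[-0.0188, -0.9995, -0.0261],
       [-0.9811,  0.0234, -0.192 ],
       [ 0.1925,  0.022 , -0.981 ]]), 't': array([0.1171, 0.4471, 1.0404])}
side {'K': array([[358.0106,   0.    , 253.5103],
       [  0.    , 358.0106, 190.894 ],
       [  0.    ,   0.    ,   1.    ]]), 'R': array([[-0.9982, -0.0587, -0.0135],
       [-0.0223,  0.5674, -0.8232],
       [ 0.056 , -0.8214, -0.5676]]), 't': array([0.4297, 0.0508, 0.9636])}
0.1 [-3.1406 -0.0001  2.6718] [0.2489 0.4903 0.4043]
```

View pics/top0.png

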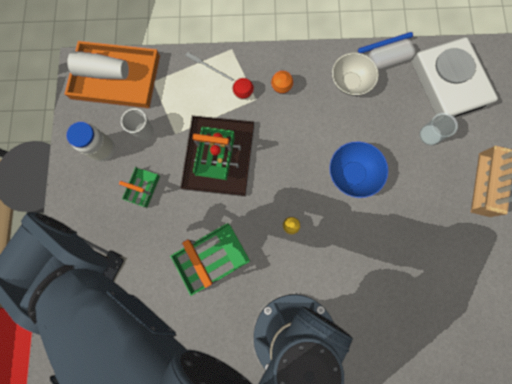

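View pics/side0.png

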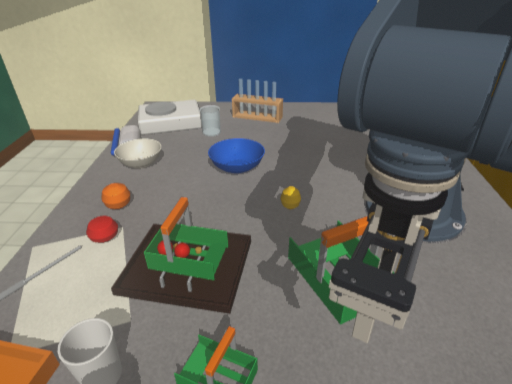

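Three green baskets are in view in the top picture: one on the tray (215,150), a small one (140,187) and a large one (210,260). The one on the tray, with red balls inside, fits. The blue bowl is at (359,168). The red ball on the paper (243,88) is a distractor.

```bash
cat > h.py <<'E'
import cv2,numpy as np
from station import env
np.set_printoptions(precision=4,suppress=True)
def ray(c,uv,z):
    c=c if isinstance(c,dict) else env.camera_info(c)
    d=c["R"].T@np.linalg.solve(c["K"],[uv[0],uv[1],1.]); o=-c["R"].T@c["t"]
    return o+d*(z-o[2])/d[2]
def proj(c,X):
    c=c if isinstance(c,dict) else env.camera_info(c)
    p=c["K"]@(c["R"]@np.asarray(X,float)+c["t"]); return p[:2]/p[2]
E
python3 - <<'E'
from h import *
a=cv2.imread("pics/top0.png")
h=cv2.cvtColor(a,cv2.COLOR_BGR2HSV)
def comp(lo,hi,box,z,n,im=h):
    m=cv2.inRange(im,lo,hi); k=np.zeros_like(m); x0,y0,x1,y1=box; k[y0:y1,x0:x1]=m[y0:y1,x0:x1]
    nn,l,s,c=cv2.connectedComponentsWithStats(k); i=1+np.argmax(s[1:,4]); 
    pts=np.argwhere(l==i)[:,::-1].astype(np.float32); hull=cv2.convexHull(pts)
    r=cv2.minAreaRect(hull); print(n,s[i],c[i],ray("top",c[i],z)); return hull,r
hb,r=comp((105,120,30),(125,255,255),(320,130,400,205),.06,"bowl")
P=np.array([ray("top",p[0],.06) for p in hb]); print("bowl rim circ",cv2.minEnclosingCircle(P[:,:2].astype(np.float32)))
ho,r=comp((5,160,120),(18,255,255),(180,125,240,152),.159,"bar")
B=cv2.boxPoints(r);print("bar",[ray("top",p,.159)[:2] for p in B],B)
ht,r=comp((0,0,0),(25,255,75),(170,105,262,205),.022,"tray")
B=cv2.boxPoints(r);W=np.array([ray("top",p,.022)[:2] for p in cv2.approxPolyDP(ht,4,True)[:,0]]);print("tray",W)
Q=np.array([ray("top",p[0],.022)[:2] for p in ht],np.float32);print(cv2.minAreaRect(Q))
cv2.imwrite("pics/crop1.png",cv2.resize(a[100:210,165:275],(770,770)[:2],interpolation=cv2.INTER_CUBIC)[:600])
E
```

```text
bowl [ 330  142   58   56 2537] [358.6161 169.0639] [ 0.4924 -0.2124  0.06  ]
bowl rim circ ((0.49367254972457886, -0.21246597170829773), 0.08877740055322647)
bar [193 133  36  12 247] [210.6397 138.6842] [0.5686 0.2293 0.159 ]
bar [array([0.5627, 0.282 ]), array([0.5943, 0.2795]), array([0.5807, 0.1774]), array([0.5494, 0.1806])] [[192.2871 141.1287]
 [193.3366 130.6337]
 [228.6832 134.1683]
 [227.6337 144.6634]]
tray [ 181  117   73   79 2792] [221.212  157.9011] [0.5497 0.2155 0.022 ]
tray [[0.6696 0.1104]
 [0.4262 0.1432]
 [0.4536 0.3443]
 [0.6931 0.3129]]
((0.5618754029273987, 0.22582826018333435), (0.21022172272205353, 0.24942122399806976), 82.26111602783203)
```

View pics/crop1.png

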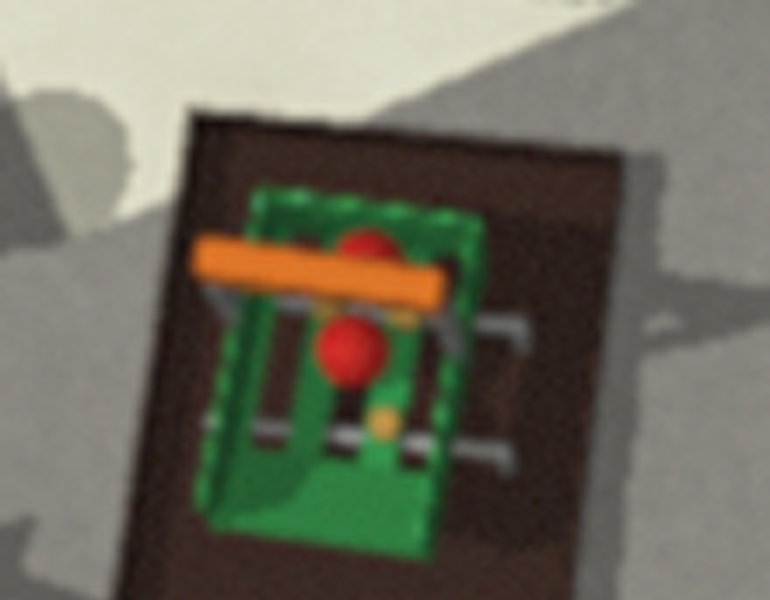

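The crop shows the basket on the tray, with two bobs in the middle slot and brass weights on the strips. Its bar measures 103 mm, which matches. The tray measures 249x210 mm at (0.562, 0.226), yaw -7.7°. The bowl's rim radius is 0.089 m, centred at (0.494, -0.212). All sizes agree, so I'll grasp.

```bash
cat >> h.py <<'E'
from scipy.spatial.transform import Rotation as Ro
M=np.array([[0,1,0],[1,0,0],[0,0,-1.]])
PHI=np.radians(-7.7); TRAY=np.array([.562,.226]); BOWL=np.array([.4937,-.2125])
def bp(o,yaw=PHI,pitch=0,roll=0):
    "TCP pose for the basket's origin o and attitude (degrees for pitch, roll)"
    R=Ro.from_euler('xyz',[np.radians(roll),np.radians(pitch),yaw]).as_matrix()
    return np.asarray(o)+R@[0,0,.115+.167], Ro.from_matrix(R@M).as_euler('xyz')
E
python3 - <<'E'
from h import *
b=[.5695,.229]
p,e=bp([*b,.034+.10]); env.move_pose(list(p),list(e))
cv2.imwrite("pics/w1.png",env.snapshot("wrist"))
p,e=bp([*b,.034]); env.movel(list(p),max_speed=.1)
print(env.get_force()); env.gripper_to(.0,60); print(env.get_finger_gap(),env.get_force(),env.get_clock())
p,e=bp([*b,.08]); env.movel(list(p),list(e),max_speed=.1); print(env.get_finger_gap(),env.get_force(),env.get_ee_pos(),env.get_clock(),env.get_qpos())
for r in(27,-27):
    for x in [b]:
        p,e=bp([*b,.085],pitch=6,roll=r);print(env.inverse_kinematics(list(p),list(e)))
cv2.imwrite("pics/s1.png",env.snapshot("side"))
a=cv2.imread("pics/w1.png");c=cv2.imread("pics/s1.png")
cv2.imwrite("pics/ws1.png",np.hstack([a[:,56:456],c[:,56:456]]))
E
```

```text
[-0.7941  1.0041  0.8802]
0.015088445322923862 [-0.2021  0.2725 -2.3296] 4.0167
0.015271229036213958 [ 1.2876  0.6059 -3.2657] [0.5693 0.2289 0.3616] 4.625 [0.3065 0.5098 1.5215 0.     1.111  0.4409]
[ 0.0169  0.5029  1.6356  0.5471  1.0967 -0.1013]
[ 0.4964  0.7767  1.1491 -0.317   1.5844  0.6609]
```

View pics/ws1.png

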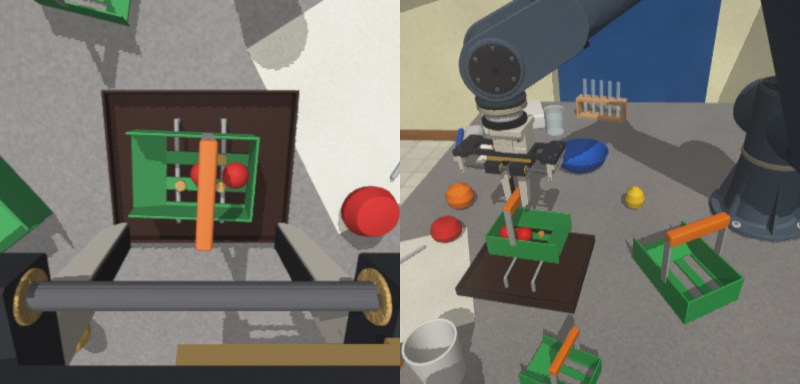

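The wrist picture shows the bar centred between the jaws. The side picture shows the basket lifted off the rails with both bobs inside. Now I'll rock it.

```bash
python3 - <<'E'
from h import *
o=[*TRAY,.085]
for r in (0,26,-26,26,-26,0):
    p,e=bp(o,pitch=5,roll=r); env.movel(list(p),list(e),max_speed=.18)
    if r: env.pause(.4)
p,e=bp([*TRAY,.085],pitch=4); env.movel(list(p),list(e),max_speed=.2)
print(env.get_clock(),env.get_finger_gap(),env.get_force(),env.get_ee_pos()-p)
t=env.snapshot("top");c=env.snapshot("side");w=env.snapshot("wrist")
up=lambda i,x,y,s:cv2.resize(i[y:y+s*3//4,x:x+s],(400,300),interpolation=cv2.INTER_CUBIC)
cv2.imwrite("pics/r1.png",np.vstack([np.hstack([up(t,160,95,120),up(c,100,190,180)]),np.hstack([up(w,0,0,512),up(c,0,0,512)])]))
E
```

```text
13.0667 0.015843292806313723 [ 1.3887 -0.1218 -3.3931] [-0.0003  0.0009 -0.0003]
```

View pics/r1.png

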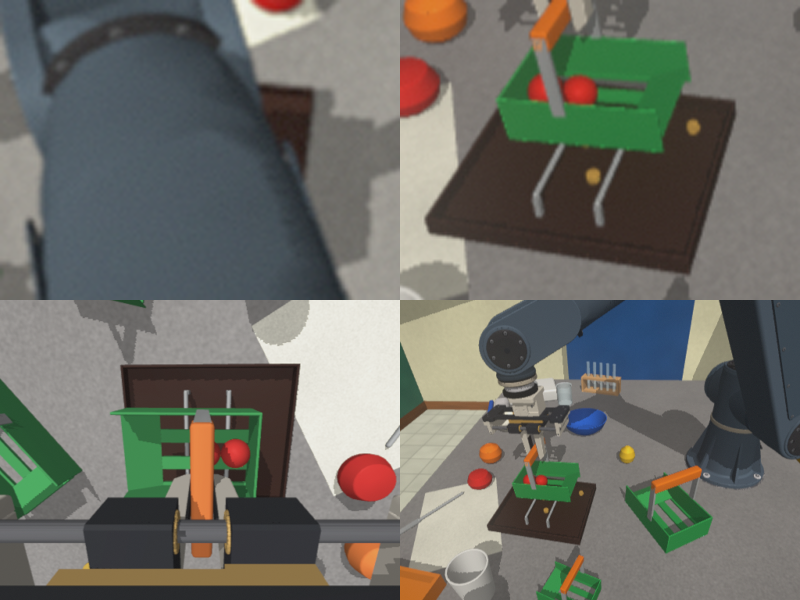

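Both bobs are in the basket, and two weights are visible in the tray at (593,176) and (693,127). The third isn't visible, so I'll rock once more, then lift the basket and look beneath it.

```bash
python3 - <<'E'
from h import *
o=[*TRAY,.088]
for r in (28,-28,0):
    p,e=bp(o,pitch=5,roll=r); env.movel(list(p),list(e),max_speed=.22)
    if r: env.pause(.3)
p,e=bp([*TRAY,.23],pitch=4); env.movel(list(p),list(e),max_speed=.15)
print(env.get_clock(),env.get_finger_gap())
t=env.snapshot("top");c=env.snapshot("side");w=env.snapshot("wrist")
cv2.imwrite("pics/r2s.png",c);cv2.imwrite("pics/r2w.png",w)
up=lambda i,x,y,s:cv2.resize(i[y:y+s*3//4,x:x+s],(400,300),interpolation=cv2.INTER_CUBIC)
cv2.imwrite("pics/r2.png",np.vstack([np.hstack([up(t,160,95,120),up(c,100,200,180)]),np.hstack([up(w,100,50,300),up(c,100,90,180)])]))
E
```

```text
17.8 0.015519122539132943
```

View pics/r2.png

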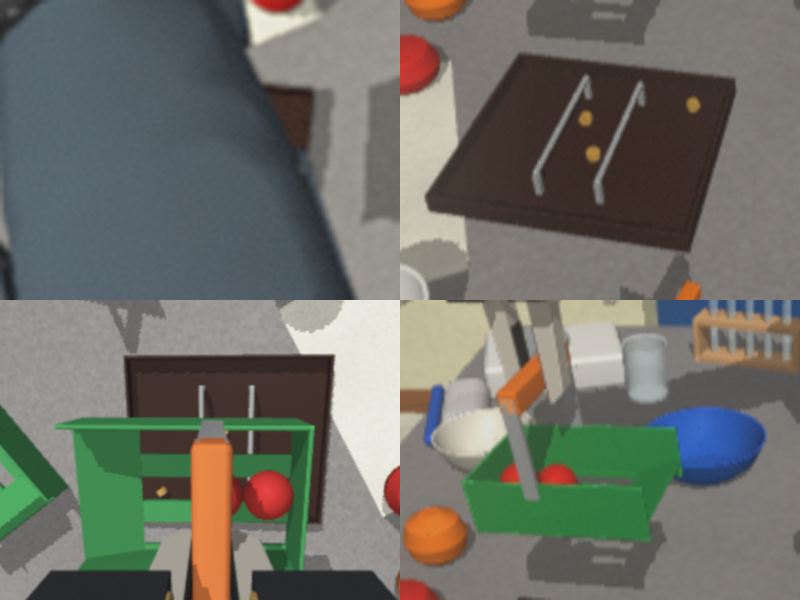

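All three weights are in the tray, at (585,118), (593,153) and (693,104), and both bobs are in the basket. Next is the pour.

```bash
python3 - <<'E'
from h import *
yaw=-.35; d=np.array([np.cos(yaw),np.sin(yaw)])
def lp(z,pitch,off=.03):
    R=Ro.from_euler('xyz',[0,np.radians(pitch),yaw]).as_matrix()
    return bp(np.r_[BOWL+off*d,z]-R@[-.09,0,.02],yaw,pitch)
for a in [(.2,4),(.11,-25),(.095,-48)]:
    print(env.inverse_kinematics(*map(list,lp(*a))))
p,e=lp(.2,4); env.movel(list(p),list(e),max_speed=.22)
p,e=lp(.115,-18); env.movel(list(p),list(e),max_speed=.12)
print(env.get_clock())
p,e=lp(.095,-36); env.movel(list(p),list(e),max_speed=.06)
p,e=lp(.095,-47); env.movel(list(p),list(e),max_speed=.05); env.pause(.8)
print(env.get_clock(),env.get_finger_gap())
c=env.snapshot("side");w=env.snapshot("wrist")
cv2.imwrite("pics/p1.png",np.hstack([cv2.resize(c[60:240,120:360],(400,300)),cv2.resize(w,(400,300))]))
E
```

```text
[-0.4628  0.5597  1.2075 -0.0079  1.4438 -0.1115]
[-0.5039  0.2929  1.809   0.1132  0.6108 -0.2325]
[-0.5607  0.1734  2.1898  1.8681  0.1633 -2.014 ]
21.475Traceback (most recent call last):
  File "<stdin>", line 12, in <module>
station.IKError: the arm cannot follow that straight line within its joint ranges
```

```bash
python3 - <<'E'
from h import *
print(env.get_clock(),env.get_qpos(),env.get_finger_gap())
c=env.snapshot("side");w=env.snapshot("wrist")
cv2.imwrite("pics/p1.png",np.hstack([cv2.resize(c[60:240,120:360],(400,300)),cv2.resize(w,(400,300))]))
for yaw in(-.6,-.35,0,.3,.6):
  d=np.array([np.cos(yaw),np.sin(yaw)])
  for z in(.095,.12):
   for off in(.02,.05):
    r=[]
    for pitch in(-40,-44,-47):
     R=Ro.from_euler('xyz',[0,np.radians(pitch),yaw]).as_matrix()
     q=env.inverse_kinematics(*map(list,bp(np.r_[BOWL+off*d,z]-R@[-.09,0,.02],yaw,pitch)))
     r.append(None if q is None else np.round(np.array(q)[3:],2))
    print(yaw,z,off,r)
E
```

```text
23.15 [-0.5277  0.225   2.0032  0.3476  0.3099 -0.4766] 0.0155407715443607
-0.6 0.095 0.02 [array([-0.49,  0.2 ,  0.59]), array([-1.03,  0.12,  1.14]), array([4.5 , 0.12, 1.89])]
-0.6 0.095 0.05 [array([-0.42,  0.21,  0.52]), array([-0.9 ,  0.13,  1.  ]), array([4.62, 0.11, 1.77])]
-0.6 0.12 0.02 [array([-0.37,  0.26,  0.47]), array([-0.67,  0.17,  0.77]), array([-1.18,  0.13,  1.29])]
-0.6 0.12 0.05 [array([-0.33,  0.27,  0.42]), array([-0.6 ,  0.18,  0.69]), array([-1.07,  0.12,  1.17])]
-0.35 0.095 0.02 [array([ 0.61,  0.22, -0.75]), array([ 1.14,  0.16, -1.28]), array([ 1.71,  0.16, -1.86])]
-0.35 0.095 0.05 [array([ 0.54,  0.23, -0.66]), array([ 1.02,  0.15, -1.15]), array([ 1.63,  0.14, -1.76])]
-0.35 0.12 0.02 [array([ 0.47,  0.28, -0.6 ]), array([ 0.81,  0.2 , -0.94]), array([ 1.25,  0.16, -1.39])]
-0.35 0.12 0.05 [array([ 0.42,  0.28, -0.55]), array([ 0.73,  0.2 , -0.86]), array([ 1.17,  0.16, -1.3 ])]
0 0.095 0.02 [array([ 0.98,  0.49, -1.45]), array([ 1.2 ,  0.49, -1.69]), array([ 1.36,  0.51, -1.87])]
0 0.095 0.05 [array([ 0.95,  0.47, -1.38]), array([ 1.18,  0.47, -1.63]
[... 382 characters left out ...]
-1.65]), array([ 1.09,  0.72, -1.81]), array([ 1.19,  0.74, -1.92])]
0.3 0.12 0.02 [array([ 0.9 ,  0.77, -1.63]), array([ 1.03,  0.79, -1.77]), array([ 1.12,  0.81, -1.88])]
0.3 0.12 0.05 [array([ 0.9 ,  0.74, -1.58]), array([ 1.03,  0.75, -1.73]), array([ 1.13,  0.77, -1.84])]
0.6 0.095 0.02 [array([ 0.87,  0.96, -1.89]), array([ 0.96,  0.99, -1.99]), array([ 1.01,  1.02, -2.07])]
0.6 0.095 0.05 [array([ 0.88,  0.92, -1.84]), array([ 0.97,  0.96, -1.95]), array([ 1.04,  0.98, -2.03])]
0.6 0.12 0.02 [array([ 0.84,  1.  , -1.84]), array([ 0.93,  1.03, -1.94]), array([ 0.98,  1.05, -2.01])]
0.6 0.12 0.05 [array([ 0.85,  0.96, -1.79]), array([ 0.94,  0.99, -1.9 ]), array([ 1.  ,  1.01, -1.97])]
```

View pics/p1.png

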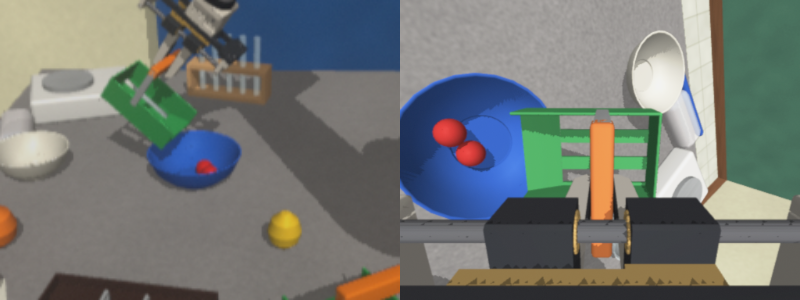

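Both bobs are lying in the blue bowl and the basket is empty, so 36° was enough. Now I'll carry the basket back.

```bash
python3 - <<'E'
from h import *
yaw=-.35; d=np.array([np.cos(yaw),np.sin(yaw)])
def lp(z,pitch,off=.03):
    R=Ro.from_euler('xyz',[0,np.radians(pitch),yaw]).as_matrix()
    return bp(np.r_[BOWL+off*d,z]-R@[-.09,0,.02],yaw,pitch)
for p,e,s in [(*lp(.115,-18),.1),(*lp(.2,0),.15),(*bp([*TRAY,.16]),.2),(*bp([*TRAY,.05]),.1),(*bp([*TRAY,.0345]),.03)]:
    env.movel(list(p),list(e),max_speed=s)
print(env.get_clock(),env.get_force(),env.get_ee_pos()-p)
env.gripper_to(.05); env.pause(.2)
p,e=bp([*TRAY,.2]); env.movel(list(p),list(e),max_speed=.1)
print(env.get_clock(),env.get_finger_gap(),env.get_force())
q=env.get_qpos(); q[0]=1.0; q[1]-=.2
c=env.snapshot("side"); env.movej(list(q)); t=env.snapshot("top")
cv2.imwrite("pics/end_top.png",t)
cv2.imwrite("pics/end.png",np.hstack([cv2.resize(c[100:325,70:370],(400,300)),cv2.resize(t[95:230,170:350+55],(400,230))]) if 0 else np.hstack([cv2.resize(c[90:315,60:360],(400,300)),cv2.resize(t[80:260,170:410],(400,300))]))
print(env.get_clock())
E
```

```text
29.675 [-0.7074  0.0263 -2.8117] [ 0. -0. -0.]
32.4333 0.050181814914964394 [-0.2452  0.6696  0.828 ]
34.0917
```

View pics/end.png

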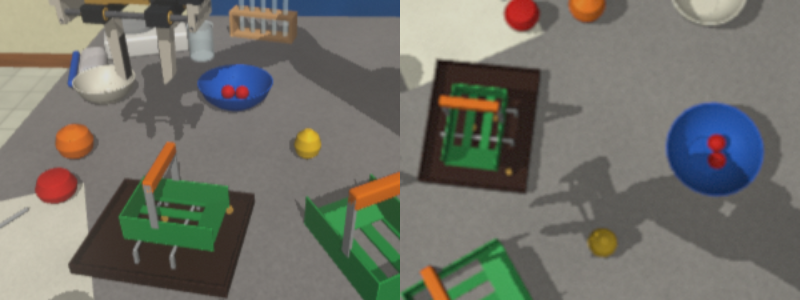

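The basket is level on the rails, the bobs are in the bowl, and weights are in the tray. I'll do one numeric check, then hand in.

```bash
python3 - <<'E'
from h import *
t=cv2.imread("pics/end_top.png"); t2=env.snapshot("top"); h=cv2.cvtColor(t2,cv2.COLOR_BGR2HSV)
m=cv2.inRange(h[125:155,180:245],(5,160,120),(18,255,255)); y,x=np.nonzero(m)
b=ray("top",(x.mean()+180,y.mean()+125),.157); print("bar",b,b[:2]-TRAY)
for i in (t,t2):
    hh=cv2.cvtColor(i,cv2.COLOR_BGR2HSV)[135:205,325:400]; m=cv2.inRange(hh,(0,150,80),(6,255,255))|cv2.inRange(hh,(174,150,80),(180,255,255))
    n,l,s,c=cv2.connectedComponentsWithStats(m); print([(ray("top",k+[325,135],.022)[:2]-BOWL,v[4]) for k,v in zip(c[1:],s[1:])])
env.sign_off(); print(env.get_clock())
E
```

```text
bar [0.5601 0.2298 0.157 ] [-0.0019  0.0038]
[(array([ 0.0031, -0.0138]), np.int32(134))]
[(array([ 0.0031, -0.0138]), np.int32(133))]
the job is handed in; nothing more can be done
the job is handed in; nothing more can be done
```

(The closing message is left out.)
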